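Stack the parts frame in the shelf cage and shut the gate

ROBOT

A 6-joint arm with a two-finger parallel gripper is mounted at the origin on the work surface. World frame = base frame: x ahead of the robot, y to its left, z up, the work surface at z = 0. Lengths are in m, angles in rad, forces in N, time in s.
With the tool pointing down it reaches from about 0.35 to 0.775 m from the base axis. Payload 5.5 kg.
Tool frame: the origin (TCP) lies midway between the tips of the shut fingers; the grasp point (between the pads) lies behind it (env.grip_point_offset is the z of the grasp point in the tool frame, in m); z points along the fingers, y is the direction in which the jaws open and shut (so a half turn about z gives the same grasp; the last joint's range is limited). The gripper opens to 85 mm and grips with 20 to 120 N. Pads are 22 mm wide; open, the fingers measure 114 mm over their backs; the gripper's body (76 mm by 85 mm) begins 54 mm behind the grasp point. The pads swing forward as they close: fully open they stand 13 mm farther back than shut.
Start: joints at [1.016, 0.313, 0.046, 1.304, 0, 1.431], TCP at [0.232, 0.526, 0.231] pointing down, gripper open.
Joint ranges: [-2.76, 2.76], [-0.86, 1.69], [-1.03, 1.26], [-2.2, 2.34], [-1.47, 1.5], [-3.14, 3.14]. Speed limits (rad/s): [2.57, 2.57, 3.14, 3.14, 3.14, 3.14].

INTERFACE

Orientations are given as a unit quaternion [w, x, y, z].
In Python, from workcell import env, viewer gives the robot as it stands. The module is installed in compiled form; this text tells all that it offers.
- The arm moves only by the shell command python3 -m inch 'ROWS' [OPENING] [FORCE]. ROWS is JSON, a list of rows, each a list of 2 entries, a list of its own where there are three numbers: the shift along the tool's x, y, z in m, then the turn about the tool's z in degrees. In form: [[[tx, ty, tz], spin], ...]. A call has 1 to 5 rows; each row is the pose to reach, as a shift and turn from the pose measured when the call began, along the tool's axes at that moment; what a row does not reach only later rows make up. A row lasts 1/12 s, in which the tool goes at most 41.7 mm and 7.16 degrees, less where a joint would pass 70% of its speed; a pose out of reach is approached as far as the arm can. A call with a gripper value outside its range is refused whole. OPENING is the closure, from 0 (fully open) to 1 (shut), set as the call begins (- or left out, the last holds). The fingers move at their own pace and stop on an object; FORCE is the grip in N (left out, the last holds). Time passes only in rows, so rows that repeat a pose let the fingers close. It gives the time, the measured TCP pose, the force and the opening at its end, in the units of the state.
- env.get_state(): the state, without advancing time (a new reading comes with each control period).
- viewer.read_camera(name): name is "scene" or "top" or "wrist"; returns a dict with "image" (420x560x3 uint8, red, green, blue), "depth" (420x560 float32, m along the optical axis (not along the pixel's ray), 0 where there is no reading), "vertical_fov" (degrees; the focal length in pixels is half the picture's height over the tangent of half this angle, whatever the lens; pixels are square), "cx", "cy" (the principal point, pixels), "R" (3x3) and "t" (3): a world point X has camera coordinates R X + t; the wrist camera has in their place "T_tool_cam" (4x4, takes a point from camera to tool coordinates, whose origin is the TCP and whose axes are the flange's). Camera axes: x right, y down, z forward; pixel columns grow to the right and rows downward; lengths in m; the calibration is good to about 2 mm. The wrist camera is an equidistant fisheye: a pixel r from the principal point sees the ray r / f radians off the axis. A picture is of the moment at which its call begins: read the wrist's pose just before it.
- env.hand_in(): hands the job in, once; it reports no verdict.
The state is a dict: "clock": time; "joint_pos": joint angles; "qvel": joint speeds; "tau": joint torques, N m; "tcp_pos": TCP position; "orientation": TCP orientation; "wrist_force": force on the tool from outside, world axes, zero at the start; "ft_torque": the same for the moment, N m; "finger_gap": finger opening in m.
Only numpy, scipy, OpenCV 4.12 (cv2) and the standard library are available. Lean on these libraries where they do the work, as an engineer would, in place of code of your own. Each camera call takes 0.05 s, during which the arm holds its last target. There are 200 camera calls.

TASK

Take the loose blue stacking frame by its black handle and set it on the blue base frame inside the yellow mesh cage, long side along long side, so that all four steel corner posts go fully home in the four corner cups; lower it in hand and let go only when the posts are down in the cups, do not drop it in. Then swing the mesh gate fully shut so nothing shakes off the shelf. Leave the flange bearing on the base frame, and the washer, socket wrench and feeler gauges on the shelf, where they lie.

Things in the scene. Friction and masses are not known exactly. Their poses are not given: they have to be found in the camera images.
- frame_handle (a point): Centre of the black handle of the loose blue stacking frame (205 x 155 mm, 0.55 to 0.9 kg, standing on its posts), right above the frame's middle, 158 mm above its feet. Handle: straight flat-sided bar, 126 long (along x, the frame's long side), 16 thick (y), 22 mm high, between two uprights; 52 mm free under it. z is up. The frame may be stacked either way round.
- frame_foot (a point): Foot of one of the frame's four corner posts, at x = 85, y = 60 mm of the frame's middle (the others at +-85, +-60). Posts: round steel, 16 mm, the lowest 8 mm tapered to 10 mm, free for 72 mm below the rails. The frame's own corner cups are 125 mm above the feet at their lips. Axes as frame_handle.
- base: Blue base frame, bolted to the shelf inside the cage, cups at its corners. Origin at the centre of its underside, on the shelf; x along its long side, z up. With the posts fully home their feet stand on the cup floors, and frame_handle is 180 mm above this origin. Its deck, 34 mm above the shelf, carries the loose flange bearing.
- base_cup (a point): Floor centre of one of the base frame's four upward-open cups, at x = 85, y = 60 mm of its origin (the others at +-85, +-60). Each is 20 mm square inside; the floor is 22 mm above the shelf, the walls are straight to 40 mm, then flare out to about 29 mm wide at the lip, 52 mm above the shelf.
- gate (a joint): Hinge angle of the grey steel mesh gate in the right-hand side of the cage (as the robot sees it), rad: 0 = shut (a stop), larger = swung outwards, away from the cage. Seen from above it turns clockwise to shut. It stays where it is left; about 1 N at its free end moves it. There is no latch to work.
- gate_hinge (a point): On the gate's upright hinge axis, at the height of the gate's top edge, 125 mm above the shelf. The cage's three other mesh sides are as high, its yellow corner posts 132 mm; it is open at the top, 290 mm along the gate and 440 mm deep; fixed stock in its far end is up to 100 mm high.
- gate_tip (a point): On the gate's top edge, in the middle of its thickness, 20 mm from its free end and 230 mm from the hinge axis; it moves with the gate. The gate is a rectangle 12 mm thick, 250 mm long, from 15 to 125 mm above the shelf.
- bearing_mid (a point): Cast iron two-bolt flange bearing, 113 x 56 mm, 33 mm high, lying loose on the base frame's deck. This point is its centre, 16 mm above its underside. Leave it.
- washer: Bronze thrust washer, 62 mm outside, 6 mm thick, lying flat on the shelf. Origin: centre of its underside. Leave it.
- wrench: Chrome socket wrench, 200 mm long, up to 34 mm high, lying on the shelf along its x. Origin: under the middle of its length. Leave it.
- feeler: Steel feeler gauge set with blades fanned a little, 100 mm long, 14 mm high, lying on the shelf along its x. Origin: under its middle. Leave it.

How it is judged:
By the outcome, as a careful person would: the job done as asked, in the order asked, and still so for the second after the job is handed in, with the robot touching nothing.
It also fails if it takes over 67 s, if anything falls off the work surface, if the arm or the gripper's body presses on something with over 40 N, if the wrist force passes 120 N, or if a joint passes its speed limit or range.

## Working session

There is one attempt and no reset: what is moved stays moved. The work goes in short steps, Python scripts to look and compute and a shell command to move; the robot and the scene stay as the last step left them, time stands still between calls to the robot, and variables do not carry over. Pictures are saved under pics/ and viewed, on a budget of 10 in all, crops included, one or two more only if the job needs it, and the job is handed in when it is done.

```bash
mkdir -p pics
cat > h.py <<'E'
import numpy as np, cv2, pickle
from workcell import env, viewer
def grab(names=("scene","top")):
    o={}
    for n in names:
        s=env.get_state(); c=viewer.read_camera(n); c["state"]=s; o[n]=c
    return o
def world(c):
    im=c["image"];h,w=im.shape[:2];f=h/2/np.tan(np.radians(c["vertical_fov"])/2)
    v,u=np.mgrid[:h,:w];z=c["depth"]
    P=np.stack([(u-c["cx"])/f*z,(v-c["cy"])/f*z,z],-1)
    return (P-c["t"])@c["R"]   # R^T(P-t)
E
python3 - <<'E'
from h import *
o=grab(("scene","top","wrist"))
pickle.dump(o,open("o0.pkl","wb"))
for n in o: cv2.imwrite(f"pics/{n}0.png",o[n]["image"][...,::-1])
a=np.vstack([o["scene"]["image"]]);print(env.get_state()); print(env.grip_point_offset)
for n in o: print(n,{k:v for k,v in o[n].items() if k not in("image","depth","state")}, (o[n]["depth"]>0).mean())
E
```

```text
{'clock': 0.15, 'joint_pos': array([ 1.01638159e+00,  3.13875194e-01,  4.52694946e-02,  1.30357392e+00,
       -1.69819107e-06,  1.43118509e+00]), 'qvel': array([ 3.21437220e-04, -1.98712646e-03,  3.98233657e-03,  2.52162939e-04,
        9.23705033e-05,  1.04978005e-03]), 'tau': array([ 1.88759215e-03, -4.81065273e+01,  2.98815751e+01,  1.39084482e-02,
       -7.24067786e-05, -3.28661667e-05]), 'tcp_pos': array([0.23155633, 0.52592442, 0.23059887]), 'orientation': array([-2.34424102e-04,  2.05917979e-01,  9.78569010e-01, -6.50708897e-04]), 'wrist_force': array([ 0.00449537,  0.65877276, -0.67809409]), 'ft_torque': array([0.0034156 , 0.01361437, 0.03690073]), 'finger_gap': 0.085562780802353}
-0.0187
scene {'vertical_fov': 42.71282683463026, 'cx': 276.81784721867973, 'cy': 203.9768386870434, 'R': array([[-0.08167588,  0.99665771,  0.00156982],
       [ 0.59247285,  0.04981946, -0.80404847],
       [-0.80143931, -0.06474129, -0.59456168]]), 't': array([ 0.05584328, -0.2245471 ,  1.71959962])} 0.9958801020408163
top {'vertical_fov': 55.195200049518725, 'cx': 283.6897512288642, 'cy': 214.19539645946386, 'R': array([[-0.02839202, -0.99884617,  0.03873276],
       [-0.98291268,  0.02084717, -0.18288813],
       [ 0.18186964, -0.04326348, -0.98237045]]), 't': array([-0.0093193 ,  0.5997621 ,  0.80765835])} 0.9962670068027211
wrist {'vertical_fov': 65.70646984690485, 'cx': 273.3250809532069, 'cy': 209.37164195236838, 'T_tool_cam': array([[ 1.26256196e-03, -9.61906263e-01, -2.73376566e-01,
         7.02995038e-02],
       [ 9.99999177e-01,  1.27625532e-03,  1.27746610e-04,
        -4.93369350e-04],
       [ 2.26018033e-04, -2.73376502e-01,  9.61907083e-01,
        -1.42359756e-01],
       [ 0.00000000e+00,  0.00000000e+00,  0.00000000e+00,
         1.00000000e+00]])} 0.9890093537414966
```

View pics/scene0.png

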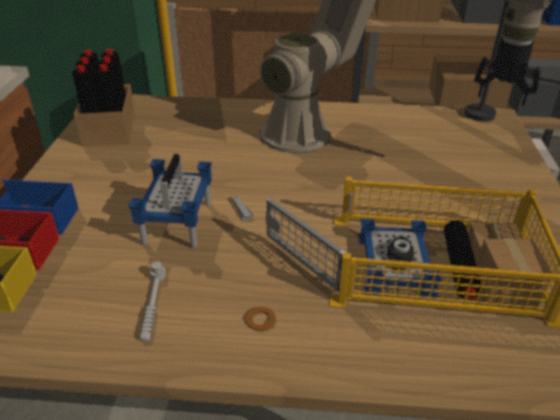

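View pics/top0.png

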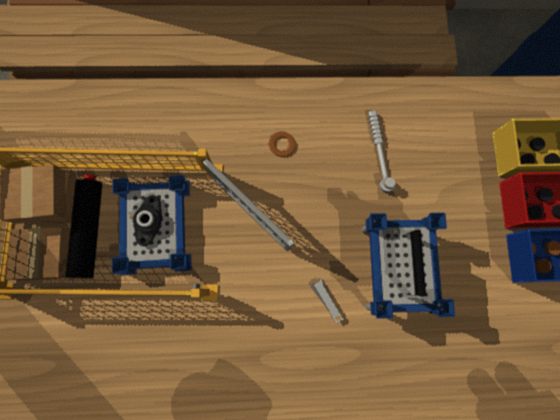

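The top view shows the loose frame at about (405,265), with its black handle at (418,263). The base with the bearing is at (152,225), and the gate runs from its hinge at (207,160) to its tip at (290,245). The washer is at (282,144), the wrench at (381,150) and the feeler at (328,300). The scene view agrees with this.

```bash
cat > m.py <<'E'
from h import *
o=pickle.load(open("o0.pkl","rb"))
for n in("top","scene"):
    c=o[n];W=world(c);im=c["image"];hsv=cv2.cvtColor(im,cv2.COLOR_RGB2HSV)
    blue=cv2.inRange(hsv,(100,110,40),(125,255,255))>0
    black=(im.max(-1)<50)
    x,y,z=W[...,0],W[...,1],W[...,2]
    def rep(name,m):
        k,l,st,ce=cv2.connectedComponentsWithStats(m.astype(np.uint8))
        for i in range(1,k):
            if st[i,4]<25: continue
            p=W[l==i]; r=cv2.minAreaRect((p[:,:2]*1000).astype(np.float32))
            print(n,name,st[i,4],ce[i].round(0),"med",np.median(p,0).round(4),"rect",np.round(r[0],1),np.round(r[1],1),round(r[2],1),"z",np.percentile(p[:,2],[5,95]).round(3))
    rep("framecup",blue&(z>.11)&(z<.145)&(abs(y)<.6)&(y>-.45))
    rep("basecup",blue&(z>.042)&(z<.065)&(y>.1))
    rep("handle",black&(z>.145)&(z<.185)&(x<.8)&(x>.3)&(y<0)&(y>-.5))
    rep("gate",(z>.11)&(z<.135)&(hsv[...,1]<90)&(y>-.1)&(y<.3)&(x>.3))
    rep("yellowtop",(cv2.inRange(hsv,(15,150,80),(32,255,255))>0)&(z>.1)&(y>-.1))
E
python3 m.py
```

```text
top framecup 159 [437. 221.] med [ 0.568  -0.3361  0.1189] rect [ 566.4 -326.9] [33.6 32.5] 89.3 z [0.111 0.125]
top framecup 171 [378. 221.] med [ 0.5705 -0.214   0.1198] rect [ 567.3 -208. ] [32.7 34. ] 0.1 z [0.112 0.125]
top framecup 183 [446. 308.] med [ 0.3962 -0.336   0.1195] rect [ 397.7 -326.3] [34.4 31.9] 88.3 z [0.112 0.125]
top framecup 181 [385. 309.] med [ 0.3988 -0.2147  0.1205] rect [ 398.5 -207.2] [34.2 30.1] 88.1 z [0.113 0.125]
top basecup 119 [176. 182.] med [0.6768 0.2089 0.0487] rect [673.7 206.2] [32.2 33. ] 0.1 z [0.043 0.053]
top basecup 108 [119. 186.] med [0.6728 0.3318 0.0486] rect [669.6 326.6] [32.4 32.3] 0.2 z [0.043 0.053]
top basecup 131 [178. 261.] med [0.5061 0.201  0.0491] rect [504.6 200.1] [34.3 33.1] 4.3 z [0.043 0.053]
top basecup 108 [120. 264.] med [0.5071 0.3202 0.049 ] rect [500.2 320.3] [32.8 33.4] 89.2 z [0.043 0.053]
top handle 667 [418. 263.] med [ 0.4823 -0.2642  0.1677] rect [ 483.5 -266.7] [ 17.  119.9] 89.3 z [0.157 0.17 ]
top gate 794 [248. 203.] med [0.6105 0.0488 0.1245] rect [615.3  52.2] [248.9  14.8] 43.7 z [0.119 0.127]
top y
[... 644 characters left out ...]
36.4 31.9] 0.8 z [0.111 0.125]
scene basecup 69 [368. 224.] med [0.5067 0.2027 0.046 ] rect [506.1 202. ] [36.4 25.9] 1.1 z [0.042 0.052]
scene basecup 66 [419. 227.] med [0.5137 0.3219 0.0468] rect [503.5 320.5] [28.4 37. ] 85.8 z [0.043 0.052]
scene handle 203 [171. 169.] med [ 0.4904 -0.2615  0.1674] rect [ 485.2 -266.2] [ 16.5 112.6] 89.0 z [0.154 0.171]
scene gate 653 [305. 227.] med [0.6242 0.0573 0.1238] rect [615.6  51.5] [245.5  16.5] 44.5 z [0.116 0.127]
scene yellowtop 1890 [466. 200.] med [0.4526 0.441  0.1206] rect [982.8 324.5] [ 439.6 1099.4] 86.0 z [0.102 0.128]
scene yellowtop 1721 [452. 269.] med [0.7251 0.3554 0.121 ] rect [1016.7  161.1] [365.  947.9] 58.2 z [0.103 0.127]
```

Both views agree. The loose frame is at (0.483, -0.267) with yaw -0.2° and handle centre z at about 0.158. The base is at (0.587, 0.263) with yaw +2.0°. The gate hinge is near (0.705, 0.139) and its open tip near (0.525, -0.034). Moving towards the handle now.

```bash
cat > to.py <<'E'
# usage: to.py x y z yawdeg(of tool y) -> shift in tool axes and spin
import sys
from h import *
from scipy.spatial.transform import Rotation as Ro
s=env.get_state();q=s["orientation"];R=Ro.from_quat(q[[1,2,3,0]]).as_matrix()
x,y,z,yaw=map(float,sys.argv[1:5])
w=np.degrees(np.arctan2(R[1,1],R[0,1]));sp=-((yaw-w+90)%180-90)
print("t",round(s["clock"],2),"tcp",s["tcp_pos"].round(4),"yaw",w.round(2),"shift",(R.T@(np.array([x,y,z])-s["tcp_pos"])).round(4),"spin",round(sp,2),"F",s["wrist_force"].round(1),"T",s["ft_torque"].round(2),"gap",round(s["finger_gap"],4),"tilt",R[:2,2].round(4),"q",s["joint_pos"].round(2))
E
python3 -m inch '[[[-0.02,-0.02,0],-4.7],[[-0.045,-0.05,0],-9.4],[[-0.072,-0.08,0],-14.1],[[-0.098,-0.11,0],-18.8],[[-0.125,-0.14,0],-23.5]]' 0
python3 to.py 0.4833 -0.2668 0.26 89.8
```

```text
clock: 0.57
tcp_pos: [0.2893, 0.3457, 0.2304]
orientation: [-0.001, -0.0, 1.0, -0.001]
wrist_force: [1.4, -0.5, -0.3]
finger_gap: 0.0856
t 0.57 tcp [0.2893 0.3457 0.2304] yaw 90.03 shift [-0.1936 -0.6127 -0.0288] spin 0.23 F [ 1.4 -0.5 -0.3] T [-0.01 -0.05  0.03] gap 0.0856 tilt [-0.0011 -0.0016] q [ 0.7   0.08 -0.25  1.24 -0.    0.7 ]
```

```bash
python3 -m inch '[[[-0.015,-0.035,-0.003],0],[[-0.03,-0.072,-0.006],0],[[-0.045,-0.11,-0.012],0],[[-0.06,-0.147,-0.018],0],[[-0.07,-0.185,-0.024],0.2]]' >/dev/null
python3 -m inch '[[[-0.012,-0.038,0],0],[[-0.024,-0.076,0],0],[[-0.036,-0.114,0],0],[[-0.048,-0.152,0],0],[[-0.06,-0.19,0],0]]' >/dev/null
python3 -m inch '[[[-0.012,-0.038,0],0],[[-0.024,-0.076,0],0],[[-0.036,-0.114,0],0],[[-0.048,-0.152,0],0],[[-0.055,-0.185,0],0]]'
python3 to.py 0.4833 -0.2668 0.23 89.8
```

```text
clock: 1.82
tcp_pos: [0.4743, -0.2211, 0.2549]
orientation: [0.0, 0.002, 1.0, -0.001]
wrist_force: [0.7, -0.1, -0.6]
finger_gap: 0.0859
t 1.82 tcp [ 0.4743 -0.2211  0.2549] yaw 89.76 shift [-0.0091 -0.0457  0.025 ] spin -0.04 F [ 0.7 -0.1 -0.6] T [ 0.02 -0.03 -0.03] gap 0.0859 tilt [ 0.0001 -0.0017] q [-0.59  0.21 -0.04  1.33 -0.   -0.58]
```

```bash
python3 -m inch '[[[-0.004,-0.02,0],0],[[-0.009,-0.0457,0],0],[[-0.009,-0.0457,0],0],[[-0.009,-0.0457,0.02],0],[[-0.009,-0.0457,0.03],0]]'
python3 to.py 0.4833 -0.2668 0.14 89.8
python3 - <<'E'
from h import *
c=grab(("wrist",));cv2.imwrite("pics/w1.png",c["wrist"]["image"][...,::-1]);pickle.dump(c,open("w1.pkl","wb"))
E
```

```text
clock: 2.23
tcp_pos: [0.4827, -0.2669, 0.2234]
orientation: [-0.001, 0.003, 1.0, -0.0]
wrist_force: [-0.5, 0.6, -1.3]
finger_gap: 0.0851
t 2.23 tcp [ 0.4827 -0.2669  0.2234] yaw 89.71 shift [-0.0007  0.0002  0.0834] spin -0.09 F [-0.5  0.6 -1.3] T [ 0.05  0.06 -0.  ] gap 0.0851 tilt [-0.0011 -0.0006] q [-0.65  0.27 -0.03  1.27 -0.   -0.64]
```

View pics/w1.png

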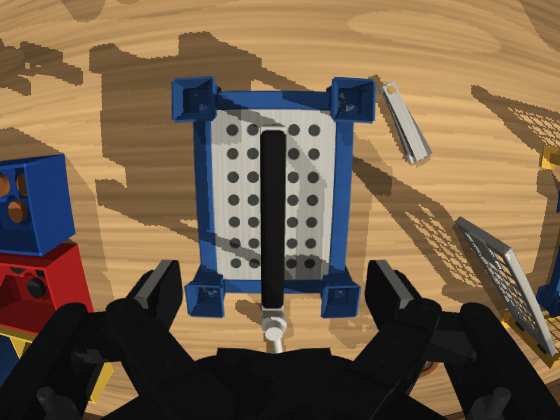

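The wrist view shows the handle at columns 261–285, vertical and centred between the open fingers at 180 and 370, so the path down is clear. Descending and gripping.

```bash
python3 -m inch '[[[0,0,0.02],0],[[0,0,0.045],0],[[0,0,0.07],0],[[0,0,0.083],0],[[0,0,0.083],0]]' 
python3 -m inch '[[[0,0,0],0],[[0,0,0],0],[[0,0,0],0],[[0,0,0],0],[[0,0,0],0]]' 1 80 >/dev/null
python3 -m inch '[[[0,0,0],0],[[0,0,0],0],[[0,0,0],0],[[0,0,0],0],[[0,0,0],0]]'
python3 to.py 0.4833 -0.2668 0.32 89.8
```

```text
clock: 2.7
tcp_pos: [0.4791, -0.2632, 0.1352]
orientation: [-0.005, 0.002, 1.0, 0.003]
wrist_force: [-0.2, 0.4, -0.2]
finger_gap: 0.0854
clock: 3.53
tcp_pos: [0.4797, -0.2637, 0.1362]
orientation: [-0.004, 0.002, 1.0, 0.002]
wrist_force: [-0.3, -2.2, -1.1]
finger_gap: 0.0152
t 3.53 tcp [ 0.4797 -0.2637  0.1362] yaw 89.79 shift [-0.0021 -0.0022 -0.1838] spin -0.01 F [-0.3 -2.2 -1.1] T [-0.22  0.06 -0.04] gap 0.0152 tilt [-0.0082  0.0045] q [-0.65  0.31 -0.19  1.08 -0.   -0.64]
```

```bash
python3 -m inch '[[[0,0,-0.005],0],[[0,0,-0.015],0],[[0,0,-0.03],0],[[0,0,-0.05],0],[[0,0,-0.075],0]]' - 100
python3 -m inch '[[[0,0,-0.025],0],[[0,0,-0.05],0],[[0,0,-0.08],0],[[0,0,-0.1],0],[[0,0,-0.11],0]]'
python3 -m inch '[[[0,0,0],0],[[0,0,0],0]]'
python3 to.py 0.587 0.2633 0.32 92.05
```

```text
clock: 3.95
tcp_pos: [0.4789, -0.2628, 0.2105]
orientation: [-0.006, 0.002, 1.0, 0.004]
wrist_force: [0.1, -0.3, -7.1]
finger_gap: 0.0149
clock: 4.37
tcp_pos: [0.4807, -0.2636, 0.3241]
orientation: [-0.004, 0.002, 1.0, 0.003]
wrist_force: [-0.4, -1.1, -7.6]
finger_gap: 0.0146
clock: 4.53
tcp_pos: [0.4809, -0.2634, 0.325]
orientation: [-0.004, 0.001, 1.0, 0.003]
wrist_force: [0.1, 0.1, -7.2]
finger_gap: 0.0149
t 4.53 tcp [ 0.4809 -0.2634  0.325 ] yaw 89.84 shift [-0.1046  0.527   0.007 ] spin -2.21 F [ 0.1  0.1 -7.2] T [-0.07 -0.   -0.02] gap 0.0149 tilt [-0.0077  0.0055] q [-0.65  0.26  0.2   1.52 -0.   -0.64]
```

```bash
python3 -m inch '[[[-0.002,0.01,0],0],[[-0.006,0.03,0],0],[[-0.011,0.055,0],-0.5],[[-0.017,0.085,0],-1],[[-0.023,0.115,0],-1.5]]' >/dev/null
python3 -m inch '[[[-0.006,0.03,0],0],[[-0.012,0.06,0],0],[[-0.018,0.09,0],0],[[-0.024,0.12,0],-0.3],[[-0.03,0.15,0],-0.7]]'
python3 -m inch '[[[-0.006,0.03,0],0],[[-0.012,0.06,0],0],[[-0.018,0.09,0],0],[[-0.024,0.12,0],0],[[-0.03,0.15,0],0]]'
python3 to.py 0.587 0.2633 0.32 92.05
```

```text
clock: 5.37
tcp_pos: [0.5289, 0.0063, 0.323]
orientation: [-0.007, -0.018, 1.0, 0.004]
wrist_force: [0.2, -0.5, -7.6]
finger_gap: 0.0149
clock: 5.78
tcp_pos: [0.5523, 0.1593, 0.3223]
orientation: [-0.009, -0.018, 1.0, 0.004]
wrist_force: [-0.0, -0.6, -7.3]
finger_gap: 0.0147
t 5.78 tcp [0.5523 0.1593 0.3223] yaw 92.05 shift [-0.0384  0.1026  0.0025] spin 0.0 F [-0.  -0.6 -7.3] T [-0.02 -0.09 -0.04] gap 0.0147 tilt [-0.0172  0.0083] q [0.14 0.32 0.28 1.54 0.01 0.1 ]
```

```bash
python3 -m inch '[[[-0.012,0.03,0],0],[[-0.023,0.06,0],0],[[-0.034,0.09,0],0],[[-0.0384,0.1026,0],0],[[-0.0384,0.1026,0],0]]'
python3 -m inch '[[[0,0,0],0],[[0,0,0],0],[[0,0,0],0]]'
python3 to.py 0.587 0.2633 0.32 92.05
python3 - <<'E'
from h import *
o=grab(("scene","top"));pickle.dump(o,open("o1.pkl","wb"))
for n in o: cv2.imwrite(f"pics/{n}1.png",o[n]["image"][...,::-1])
for n in o:
    c=o[n];W=world(c);hsv=cv2.cvtColor(c["image"],cv2.COLOR_RGB2HSV)
    m=(cv2.inRange(hsv,(100,110,40),(125,255,255))>0)&(W[...,2]>.295)&(W[...,2]<.33)&(W[...,1]>.1)
    k,l,st,ce=cv2.connectedComponentsWithStats(m.astype(np.uint8))
    for i in range(1,k):
        if st[i,4]<25: continue
        p=W[l==i]; r=cv2.minAreaRect((p[:,:2]*1000).astype(np.float32))
        print(n,st[i,4],ce[i].round(),np.round(r[0],1),np.round(r[1],1),round(r[2],1),np.percentile(p[:,2],[5,50,95]).round(4))
E
```

```text
clock: 6.2
tcp_pos: [0.5862, 0.2673, 0.3194]
orientation: [-0.011, -0.02, 1.0, 0.005]
wrist_force: [0.2, -1.3, -8.2]
finger_gap: 0.0146
clock: 6.45
tcp_pos: [0.5855, 0.2668, 0.3184]
orientation: [-0.012, -0.02, 1.0, 0.004]
wrist_force: [0.3, -0.2, -6.8]
finger_gap: 0.0148
t 6.45 tcp [0.5855 0.2668 0.3184] yaw 92.28 shift [-0.0013 -0.0035 -0.0017] spin 0.23 F [ 0.3 -0.2 -6.8] T [-0.02 -0.05  0.02] gap 0.0148 tilt [-0.024   0.0079] q [0.3  0.48 0.5  1.62 0.01 0.26]
scene 123 [382. 129.] [505.7 204.5] [36.7 25.6] 1.4 [0.2958 0.3018 0.3076]
scene 132 [440. 130.] [503.6 323.1] [28.3 38.2] 84.7 [0.2957 0.3013 0.3072]
scene 176 [391. 173.] [674.6 208.8] [37.7 32.8] 0.4 [0.2959 0.3009 0.3059]
scene 165 [457. 175.] [671.6 328. ] [32.2 36.5] 89.4 [0.2959 0.3005 0.3057]
top 247 [137. 139.] [674.7 209.5] [33.7 32.6] 0.8 [0.296  0.3024 0.3066]
top 329 [136. 249.] [504.7 203. ] [33.7 32.5] 0.2 [0.2975 0.305  0.3094]
top 48 [ 50. 246.] [513.5 325.3] [13.3 35.3] 25.3 [0.3064 0.3084 0.3098]
top 99 [ 55. 261.] [497.8 322.6] [33.8 25.7] 89.0 [0.2981 0.3075 0.3094]
```

View pics/scene1.png

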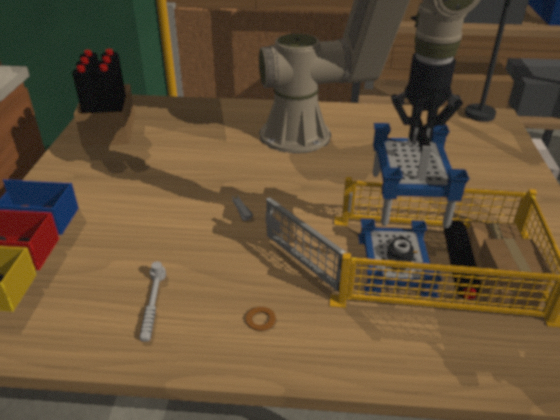

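The scene view shows the frame hanging level above the base: its cups are at (382,129), (440,130), (391,173) and (457,175), and its posts are clear of the cage. It is tilted about 0.9°, and the tilt grows with each call as sag and lag accumulate. I'll test whether calls made while moving back undo it.

```bash
python3 -m inch '[[[0.02,0,-0.01],0],[[0.05,0,-0.02],0]]' >/dev/null
python3 to.py 0.587 0.2606 0.32 92.05
python3 -m inch '[[[0.015,0,-0.01],0],[[0.015,0,-0.01],0]]' >/dev/null
python3 to.py 0.587 0.2606 0.32 92.05
python3 -m inch '[[[0.0,0,0],0],[[0.0,0,0],0],[[0.0,0,0],0]]' >/dev/null
python3 to.py 0.587 0.2606 0.32 92.05
```

```text
t 6.72 tcp [0.5377 0.2629 0.3386] yaw 92.06 shift [-0.0496 -0.0042  0.0174] spin 0.01 F [-0.8  0.7 -6.6] T [ 0.06  0.1  -0.04] gap 0.0144 tilt [-0.0235  0.0075] q [0.31 0.38 0.4  1.61 0.01 0.28]
t 6.88 tcp [0.5203 0.2616 0.3528] yaw 92.06 shift [-0.0673 -0.0037  0.0314] spin 0.01 F [ 2.  -0.5 -6.1] T [-0.04 -0.24  0.04] gap 0.0148 tilt [-0.0208  0.0087] q [0.32 0.35 0.39 1.63 0.01 0.28]
t 7.13 tcp [0.5209 0.2612 0.353 ] yaw 92.01 shift [-0.0666 -0.0033  0.0316] spin -0.04 F [-0.3  0.1 -7.9] T [-0.01 -0.05  0.04] gap 0.0147 tilt [-0.0198  0.0089] q [0.32 0.35 0.39 1.63 0.01 0.28]
```

```bash
python3 -m inch '[[[0.04,0,0],0]]' >/dev/null
python3 -m inch '[[[0.04,0,0],0]]' >/dev/null
python3 -m inch '[[[0.04,0,0],0]]' >/dev/null
python3 -m inch '[[[0.0,0,0],0],[[0,0,0],0]]' >/dev/null
python3 to.py 0.587 0.2606 0.32 92.05
python3 -m inch '[[[-0.03,0,0],0],[[-0.065,0,0],0],[[-0.1,0,0],0],[[-0.1,0,0],0],[[-0.1,0,0],0]]' >/dev/null
python3 to.py 0.587 0.2606 0.32 92.05
```

```text
t 7.55 tcp [0.4076 0.2564 0.3451] yaw 91.62 shift [-0.18   -0.001   0.0204] spin -0.43 F [ 1.4 -0.4 -6.8] T [-0.02 -0.19 -0.05] gap 0.0145 tilt [-0.0265  0.0046] q [0.39 0.14 0.1  1.55 0.01 0.36]
t 7.97 tcp [0.5109 0.2588 0.3397] yaw 91.48 shift [-0.0767 -0.0003  0.0175] spin -0.57 F [-0.8  0.5 -8.5] T [-0.02  0.14 -0.06] gap 0.0148 tilt [-0.0288  0.0037] q [0.32 0.33 0.33 1.6  0.01 0.3 ]
```

```bash
for i in 1 2 3; do python3 -m inch '[[[0,0,-0.03],0]]' | grep orient; done
python3 -m inch '[[[0.0,0,0],0],[[0,0,0],0]]' >/dev/null
python3 to.py 0.587 0.2606 0.32 92.05
python3 -m inch '[[[0,0,0.02],0],[[0,0,0.05],0],[[0,0,0.08],0],[[0,0,0.08],0],[[0,0,0.08],0]]' >/dev/null
python3 to.py 0.587 0.2606 0.32 92.05
```

```text
orientation: [-0.023, -0.013, 1.0, -0.001]
orientation: [-0.026, -0.012, 1.0, -0.001]
orientation: [-0.028, -0.012, 1.0, -0.002]
t 8.38 tcp [0.5122 0.2568 0.4198] yaw 91.36 shift [-0.0799  0.0022  0.0958] spin -0.69 F [ 0.5 -0.3 -8.7] T [ 0.04 -0.13  0.01] gap 0.0147 tilt [-0.0515 -0.0032] q [0.32 0.4  0.64 1.86 0.01 0.29]
t 8.8 tcp [0.5056 0.2559 0.3366] yaw 91.37 shift [-0.0823  0.0028  0.0117] spin -0.68 F [ 0.3 -0.4 -6. ] T [ 0.03 -0.23 -0.01] gap 0.0148 tilt [-0.0592 -0.0057] q [0.32 0.35 0.35 1.63 0.01 0.3 ]
```

```bash
python3 -m inch '[[[0,0,-0.02],0],[[0,0,-0.05],0],[[0,0,-0.08],0],[[0,0,-0.08],0],[[0,0,-0.08],0]]' >/dev/null
python3 to.py 0.587 0.2606 0.32 92.05
for i in 1 2 3; do python3 -m inch '[[[0,0,0.025],0]]' | grep orient; done
python3 -m inch '[[[0.0,0,0],0],[[0,0,0],0]]' >/dev/null
python3 to.py 0.587 0.2606 0.32 92.05
python3 -m inch '[[[0.0,0,0],0],[[0,0,0],0],[[0.0,0,0],0],[[0,0,0],0]]' >/dev/null
python3 to.py 0.587 0.2606 0.32 92.05
```

```text
t 9.22 tcp [0.5122 0.257  0.4203] yaw 91.37 shift [-0.0798  0.002   0.0964] spin -0.68 F [ 0.8  0.1 -8.1] T [ 0.06 -0.18  0.01] gap 0.015 tilt [-0.0502 -0.0027] q [0.32 0.4  0.64 1.86 0.01 0.29]
orientation: [-0.021, -0.012, 1.0, 0.0]
orientation: [-0.019, -0.012, 1.0, 0.001]
orientation: [-0.017, -0.012, 1.0, 0.001]
t 9.63 tcp [0.5116 0.2577 0.3466] yaw 91.36 shift [-0.0764  0.001   0.0237] spin -0.69 F [-0.1 -0.3 -6.9] T [-0.01 -0.1   0.01] gap 0.0143 tilt [-0.0391  0.001 ] q [0.32 0.34 0.37 1.63 0.01 0.3 ]
t 9.97 tcp [0.5124 0.258  0.348 ] yaw 91.36 shift [-0.0756  0.0008  0.0252] spin -0.69 F [ 0.2 -0.  -8.1] T [-0.02 -0.08  0.02] gap 0.0144 tilt [-0.0366  0.0018] q [0.32 0.34 0.37 1.63 0.01 0.3 ]
```

Long moves up followed by short one-row moves down reduce the tilt. Repeating.

```bash
python3 -m inch '[[[0,0,-0.02],0],[[0,0,-0.05],0],[[0,0,-0.08],0],[[0,0,-0.08],0],[[0,0,-0.08],0]]' >/dev/null
for i in 1 2 3; do python3 -m inch '[[[0,0,0.028],0]]' | grep orient; done
python3 -m inch '[[[0.0,0,0],0],[[0,0,0],0],[[0,0,0],0]]' >/dev/null
python3 to.py 0.587 0.2606 0.32 92.05
python3 -m inch '[[[0,0,-0.02],0],[[0,0,-0.05],0],[[0,0,-0.08],0],[[0,0,-0.08],0],[[0,0,-0.08],0]]' >/dev/null
for i in 1 2 3; do python3 -m inch '[[[0,0,0.028],0]]' | grep orient; done
python3 -m inch '[[[0.0,0,0],0],[[0,0,0],0],[[0,0,0],0]]' >/dev/null
python3 to.py 0.587 0.2606 0.32 92.05
```

```text
orientation: [-0.011, -0.012, 1.0, 0.003]
orientation: [-0.01, -0.012, 1.0, 0.004]
orientation: [-0.01, -0.012, 1.0, 0.004]
t 10.88 tcp [0.5172 0.2595 0.347 ] yaw 91.35 shift [-0.0704 -0.0008  0.0257] spin -0.7 F [ 0.3 -0.1 -6.3] T [-0.06 -0.08 -0.01] gap 0.0147 tilt [-0.0193  0.0076] q [0.32 0.34 0.36 1.61 0.01 0.3 ]
orientation: [-0.0, -0.012, 1.0, 0.007]
orientation: [0.002, -0.012, 1.0, 0.008]
orientation: [0.003, -0.012, 1.0, 0.008]
t 11.8 tcp [0.5245 0.2618 0.3518] yaw 91.34 shift [-0.0622 -0.0032  0.0323] spin -0.71 F [-0.2 -0.8 -6.1] T [-0.06  0.01  0.01] gap 0.0149 tilt [0.0073 0.0164] q [0.32 0.33 0.36 1.59 0.01 0.3 ]
```

```bash
python3 -m inch '[[[-0.02,0,0],0],[[-0.045,-0.001,0],-0.4],[[-0.062,-0.003,0],-0.7],[[-0.062,-0.003,0],-0.7],[[-0.062,-0.003,0],-0.7]]' >/dev/null
python3 to.py 0.587 0.2606 0.32 92.05
python3 -m inch '[[[0,0,-0.025],0]]' >/dev/null
python3 -m inch '[[[0,0,-0.025],0]]' >/dev/null
python3 -m inch '[[[0,0,0],0],[[0,0,0],0],[[0,0,0],0]]' >/dev/null
python3 to.py 0.587 0.2606 0.32 92.05
```

```text
t 12.22 tcp [0.5884 0.2602 0.3538] yaw 91.99 shift [ 0.0018 -0.0002  0.0337] spin -0.06 F [-0.9 -0.  -7.3] T [-0.05  0.09  0.06] gap 0.0147 tilt [0.0103 0.0173] q [0.29 0.46 0.56 1.66 0.01 0.25]
t 12.63 tcp [0.5845 0.2592 0.3996] yaw 92.0 shift [-0.0026  0.0002  0.0796] spin -0.05 F [-0.4 -0.4 -8.1] T [-0.02  0.03 -0.03] gap 0.0145 tilt [-0.0016  0.0146] q [0.29 0.5  0.74 1.81 0.01 0.25]
```

```bash
python3 -m inch '[[[0,0,0.015],0],[[-0.001,0,0.035],0],[[-0.002,0,0.055],0],[[-0.002,0,0.065],0],[[-0.002,0,0.065],0]]' >/dev/null
python3 -m inch '[[[0,0,0.0],0],[[0,0,0.0],0]]' >/dev/null
python3 to.py 0.587 0.2606 0.25 92.05
python3 -m inch '[[[0,0,0.015],0],[[0,0,0.035],0],[[0,0,0.055],0],[[0,0,0.062],0],[[0,0,0.062],0]]' >/dev/null
python3 -m inch '[[[0,0,0.0],0],[[0,0,0.0],0]]' >/dev/null
python3 to.py 0.587 0.2606 0.25 92.05
cat > fr.py <<'E'
from h import *
import sys
zl=float(sys.argv[1]); o=grab(("scene","top"));pickle.dump(o,open("of.pkl","wb"))
for n in o:
    cv2.imwrite(f"pics/{n}_{sys.argv[2]}.png",o[n]["image"][...,::-1])
    c=o[n];W=world(c);hsv=cv2.cvtColor(c["image"],cv2.COLOR_RGB2HSV)
    m=(cv2.inRange(hsv,(100,110,40),(125,255,255))>0)&(W[...,2]>zl-.012)&(W[...,2]<zl+.02)&(W[...,1]>.1)
    k,l,st,ce=cv2.connectedComponentsWithStats(m.astype(np.uint8))
    for i in range(1,k):
        if st[i,4]<25: continue
        p=W[l==i]; r=cv2.minAreaRect((p[:,:2]*1000).astype(np.float32))
        print(n,st[i,4],ce[i].round(),np.round(r[0],1),np.round(r[1],1),round(r[2],1),np.percentile(p[:,2],[5,50,95]).round(4))
E
python3 fr.py $(python3 -c "from h import *;print(env.get_state()['tcp_pos'][2]-.011)") a
```

```text
t 13.22 tcp [0.5839 0.2598 0.3295] yaw 92.02 shift [-0.0039 -0.0003  0.0795] spin -0.03 F [ 0.9  0.1 -8.9] T [-0.12  0.01 -0.  ] gap 0.0145 tilt [-0.0102  0.0122] q [0.29 0.46 0.5  1.62 0.01 0.25]
t 13.8 tcp [0.5829 0.2605 0.2674] yaw 92.03 shift [-0.0043 -0.0003  0.0174] spin -0.02 F [ 0.1  0.6 -7.6] T [-0.08  0.03 -0.05] gap 0.0148 tilt [-0.0116  0.0118] q [0.29 0.44 0.33 1.46 0.01 0.25]
scene 71 [554.   3.] [-637.   937.2] [74.1 26.6] 2.2 [0.2455 0.2534 0.2674]
scene 68 [376. 151.] [504.8 199.5] [36.8 25.2] 0.1 [0.245  0.248  0.2534]
scene 94 [432. 152.] [499.8 315.9] [37.  31.4] 6.7 [0.2448 0.2492 0.2542]
scene 194 [385. 195.] [672.4 203.4] [38.9 33.3] 6.1 [0.2453 0.2521 0.2584]
scene 197 [449. 196.] [670.1 322. ] [36. 31.] 0.4 [0.2456 0.2526 0.2595]
top 253 [149. 151.] [672.5 204.5] [33.5 33.9] 0.8 [0.2454 0.2537 0.2586]
top 222 [151. 254.] [503.6 197.9] [33.6 33.8] 0.7 [0.2454 0.251  0.2537]
top 147 [ 74. 259.] [499.3 317.5] [33.7 34. ] 3.8 [0.2458 0.2534 0.2553]
```

View pics/scene_a.png

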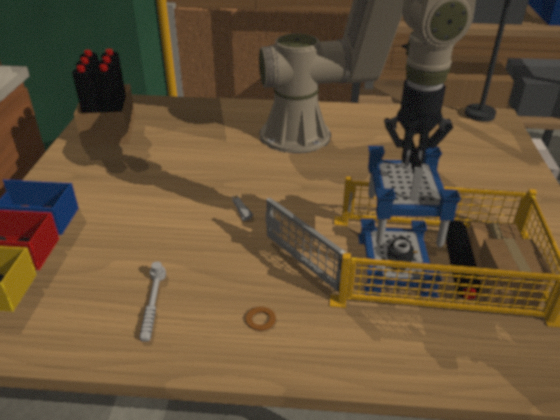

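The scene view shows the frame above the base at about (410,185), inside the cage. It has pivoted in the pads, so the far end is about 5 mm high. I'll grip harder, trim the tilt with short up moves, then recheck.

```bash
python3 -m inch '[[[0,0,-0.022],0]]' - 120 >/dev/null
python3 -m inch '[[[0,0,-0.022],0]]' >/dev/null
python3 -m inch '[[[0,0,-0.01],0],[[0,0,-0.01],0],[[0,0,-0.01],0]]' >/dev/null
python3 to.py 0.587 0.2606 0.25 92.05
python3 -m inch '[[[0,0.001,0.01],0],[[0,0.002,0.03],0],[[0,0.003,0.045],0],[[0,0.003,0.05],0],[[0,0.003,0.05],0]]' >/dev/null
python3 -m inch '[[[0,0,0.0],0],[[0,0,0.0],0]]' >/dev/null
python3 to.py 0.587 0.2606 0.25 92.05
python3 fr.py $(python3 -c "from h import *;print(env.get_state()['tcp_pos'][2]-.014)") b
```

```text
t 14.32 tcp [0.5828 0.2596 0.32  ] yaw 92.02 shift [-0.0053  0.      0.0699] spin -0.03 F [-0.6 -0.6 -8.2] T [ 0.04  0.03 -0.03] gap 0.0145 tilt [-0.0153  0.0107] q [0.29 0.46 0.47 1.6  0.01 0.25]
t 14.9 tcp [0.5805 0.2627 0.2675] yaw 92.02 shift [-0.0068 -0.0025  0.0174] spin -0.03 F [-0.3  0.3 -7.5] T [-0.02 -0.02 -0.01] gap 0.0145 tilt [-0.0203  0.0092] q [0.29 0.45 0.34 1.47 0.01 0.26]
scene 83 [554.   3.] [-648.9  938.7] [ 26.7 103.7] 88.6 [0.2425 0.2512 0.2676]
scene 107 [377. 150.] [502.4 201.5] [24.9 35.2] 88.9 [0.2424 0.2475 0.2541]
scene 124 [433. 152.] [500.5 318.6] [28.6 40. ] 85.0 [0.2424 0.2477 0.2549]
scene 224 [386. 194.] [671.6 205.2] [36.9 32.8] 5.3 [0.2435 0.2511 0.2573]
scene 222 [450. 197.] [667.4 324.6] [37.9 32. ] 2.3 [0.2424 0.2508 0.2584]
top 249 [149. 152.] [670.4 206. ] [32.9 33.4] 1.4 [0.2458 0.2538 0.2581]
top 263 [149. 255.] [501.3 199.6] [34.3 32.4] 2.1 [0.2433 0.2504 0.2546]
top 148 [ 73. 261.] [497.  319.7] [33.5 34.1] 0.2 [0.244  0.2538 0.2561]
```

```bash
python3 -m inch '[[[0,0,0.015],0],[[-0.001,0,0.035],0],[[-0.001,0,0.055],0],[[-0.002,0,0.065],0],[[-0.002,0,0.065],0]]' >/dev/null
python3 -m inch '[[[0,0,0.0],0],[[0,0,0.0],0]]' >/dev/null
python3 to.py 0.587 0.2606 0.25 92.05
python3 fr.py $(python3 -c "from h import *;print(env.get_state()['tcp_pos'][2]-.014)") c
python3 - <<'E'
from h import *
o=pickle.load(open("of.pkl","rb"))
im=cv2.resize(o["scene"]["image"][120:320,310:510],(600,600),interpolation=cv2.INTER_CUBIC)
cv2.imwrite("pics/crop_c.png",im[...,::-1])
E
```

```text
t 15.58 tcp [0.5809 0.2632 0.2017] yaw 92.01 shift [-0.0049 -0.0023 -0.0484] spin -0.04 F [-0.1 -0.3 -7.8] T [-0.03 -0.01  0.  ] gap 0.0147 tilt [-0.0219  0.0086] q [0.29 0.46 0.19 1.32 0.01 0.26]
scene 224 [544.  13.] [-733.6  942.3] [272.3  45.7] 2.7 [0.1843 0.1952 0.2059]
scene 91 [374. 176.] [502.  201.6] [36.1 24. ] 0.0 [0.1764 0.1813 0.1875]
scene 83 [429. 179.] [500.8 319.7] [34.  29.6] 1.3 [0.1766 0.1829 0.1894]
scene 217 [382. 222.] [670.4 206. ] [31.3 37.9] 87.1 [0.1772 0.1851 0.1916]
scene 230 [444. 224.] [667.9 326.1] [37.3 33. ] 3.7 [0.1768 0.1852 0.1926]
top 209 [159. 164.] [671.1 206.6] [33.6 33.2] 88.8 [0.1795 0.188  0.193 ]
top 218 [160. 257.] [502.6 200.2] [32.2 33.7] 2.3 [0.1773 0.1845 0.1888]
top 230 [ 90. 262.] [497.4 320.5] [33.8 34.1] 4.0 [0.1777 0.1855 0.1906]
```

View pics/crop_c.png

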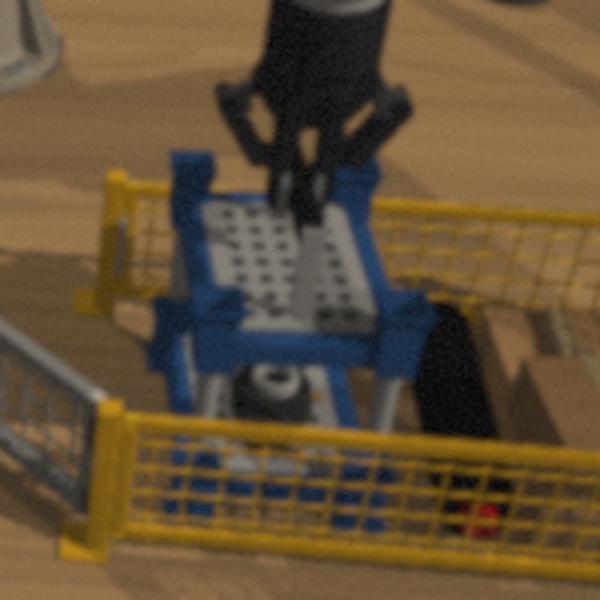

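The crop shows the posts directly above the base cups and the bearing clear below. The feet are about 65 mm up and computed to be within 2 mm of the cup centres. Lowering slowly while watching the force.

```bash
python3 -m inch '[[[0,0,0.006],0],[[-0.001,-0.001,0.012],0],[[-0.001,-0.001,0.018],0],[[-0.001,-0.001,0.022],0],[[-0.001,-0.001,0.022],0]]'
python3 to.py 0.587 0.2606 0.25 92.05
```

```text
clock: 16.1
tcp_pos: [0.5809, 0.2623, 0.1783]
orientation: [-0.012, -0.018, 1.0, 0.004]
wrist_force: [-0.4, -0.4, -7.0]
finger_gap: 0.0143
t 16.1 tcp [0.5809 0.2623 0.1783] yaw 92.01 shift [-0.0044 -0.0012 -0.0718] spin -0.04 F [-0.4 -0.4 -7. ] T [-0.05 -0.02  0.01] gap 0.0143 tilt [-0.0236  0.0081] q [0.29 0.47 0.15 1.27 0.01 0.26]
```

```bash
python3 -m inch '[[[0,0,0.004],0],[[-0.0005,0,0.007],0],[[-0.001,0,0.01],0],[[-0.001,0,0.01],0]]'
python3 to.py 0.587 0.2606 0.25 92.05
python3 -m inch '[[[0,0,0.003],0],[[-0.0005,0,0.006],0],[[-0.001,0,0.006],0]]'
python3 to.py 0.587 0.2606 0.25 92.05
```

```text
clock: 16.43
tcp_pos: [0.5814, 0.2623, 0.1674]
orientation: [-0.012, -0.018, 1.0, 0.004]
wrist_force: [-0.3, -0.0, -7.3]
finger_gap: 0.0144
t 16.43 tcp [0.5814 0.2623 0.1674] yaw 92.01 shift [-0.0035 -0.0011 -0.0827] spin -0.04 F [-0.3 -0.  -7.3] T [-0.05 -0.03 -0.01] gap 0.0144 tilt [-0.0247  0.0078] q [0.29 0.48 0.13 1.25 0.01 0.26]
clock: 16.68
tcp_pos: [0.5819, 0.2622, 0.1606]
orientation: [-0.013, -0.018, 1.0, 0.004]
wrist_force: [-0.3, -0.3, -7.2]
finger_gap: 0.0145
t 16.68 tcp [0.5819 0.2622 0.1606] yaw 92.01 shift [-0.0028 -0.0011 -0.0895] spin -0.04 F [-0.3 -0.3 -7.2] T [-0.04 -0.04  0.05] gap 0.0145 tilt [-0.0257  0.0074] q [0.29 0.48 0.12 1.23 0.01 0.26]
```

```bash
python3 -m inch '[[[0,0,0.002],0],[[-0.0005,0,0.003],0],[[-0.001,0,0.003],0]]'
python3 -m inch '[[[0,0,0.001],0],[[0,0,0.002],0],[[0,0,0.002],0]]'
python3 to.py 0.587 0.2606 0.25 92.05
```

```text
clock: 16.93
tcp_pos: [0.5836, 0.2627, 0.1592]
orientation: [-0.011, -0.018, 1.0, 0.005]
wrist_force: [0.1, 1.2, 1.6]
finger_gap: 0.0145
clock: 17.18
tcp_pos: [0.5844, 0.2631, 0.1586]
orientation: [-0.01, -0.018, 1.0, 0.005]
wrist_force: [0.8, 1.4, 5.5]
finger_gap: 0.0146
t 17.18 tcp [0.5844 0.2631 0.1586] yaw 92.02 shift [-0.0007 -0.0017 -0.0914] spin -0.03 F [0.8 1.4 5.5] T [-0.21  0.87 -0.1 ] gap 0.0146 tilt [-0.0205  0.0095] q [0.29 0.48 0.12 1.22 0.01 0.26]
```

```bash
python3 fr.py $(python3 -c "from h import *;print(env.get_state()['tcp_pos'][2]-.013)") d
```

```text
scene 98 [372. 192.] [505.1 201. ] [24.9 33.9] 88.6 [0.1348 0.1402 0.1465]
scene 58 [426. 196.] [510.7 323. ] [16.9 37.6] 36.6 [0.1349 0.1411 0.1473]
scene 185 [379. 239.] [673.6 205.4] [38.5 32.6] 1.2 [0.1344 0.1419 0.1482]
scene 205 [441. 241.] [670.3 327. ] [36.2 33.8] 0.8 [0.1347 0.1422 0.148 ]
top 170 [165. 170.] [673.5 206.2] [32.2 33. ] 2.0 [0.1355 0.1428 0.1478]
top 183 [166. 258.] [504.4 200.4] [32.3 33.7] 89.1 [0.1349 0.1422 0.1471]
top 207 [100. 261.] [500.7 319.5] [31.6 33.8] 4.5 [0.1356 0.1429 0.1477]
```

All four frame cup lips read 0.147–0.148, against 0.147 expected fully home. They sit over the base cups to within 1 mm, and the frame is level. Releasing and rising.

```bash
python3 -m inch '[[[0,0,0],0],[[0,0,0],0],[[0,0,0],0],[[0,0,0],0],[[0,0,0],0]]' 0
python3 -m inch '[[[0,0,0],0],[[0,0,-0.01],0],[[0,0,-0.03],0],[[0,0,-0.06],0],[[0,0,-0.09],0]]'
python3 -m inch '[[[0,0,-0.03],0],[[0,0,-0.06],0],[[0,0,-0.08],0],[[0,0,-0.08],0],[[0,0,-0.08],0]]'
python3 fr.py .145 e
python3 - <<'E'
from h import *
o=pickle.load(open("of.pkl","rb"))
for n in o:
    c=o[n];W=world(c);hsv=cv2.cvtColor(c["image"],cv2.COLOR_RGB2HSV);z=W[...,2];y=W[...,1]
    m=(z>.11)&(z<.135)&(hsv[...,1]<90)&(y>-.1)&(y<.3)&(W[...,0]>.3)
    k,l,st,ce=cv2.connectedComponentsWithStats(m.astype(np.uint8))
    for i in range(1,k):
        if st[i,4]>100: print(n,st[i,4],cv2.minAreaRect((W[l==i][:,:2]*1000).astype(np.float32)))
E
python3 to.py 0.5 -0.06 0.33 92
```

```text
clock: 17.7
tcp_pos: [0.5843, 0.263, 0.1585]
orientation: [-0.01, -0.018, 1.0, 0.005]
wrist_force: [0.7, -0.4, -0.6]
finger_gap: 0.074
clock: 18.12
tcp_pos: [0.5855, 0.262, 0.2493]
orientation: [-0.011, -0.018, 1.0, 0.005]
wrist_force: [0.6, 0.6, -0.1]
finger_gap: 0.0851
clock: 18.53
tcp_pos: [0.588, 0.2614, 0.3314]
orientation: [-0.009, -0.018, 1.0, 0.005]
wrist_force: [-0.4, -0.8, -1.5]
finger_gap: 0.0854
scene 104 [372. 192.] [505.4 201.3] [24.5 37. ] 89.7 [0.1336 0.1393 0.1468]
scene 107 [426. 194.] [501.5 321.5] [27.1 37. ] 85.3 [0.134  0.1392 0.1459]
scene 184 [379. 240.] [674.4 205.3] [37.4 32.8] 1.4 [0.1343 0.1408 0.1474]
scene 198 [441. 242.] [670.4 327.1] [39.2 33.4] 0.8 [0.1341 0.1412 0.147 ]
top 170 [165. 170.] [673.8 206.2] [33.1 32.8] 1.8 [0.1348 0.1423 0.1471]
top 188 [166. 258.] [505.4 200.6] [33.9 31.8] 88.3 [0.1352 0.1431 0.1472]
top 216 [ 99. 261.] [500.7 320.9] [33.5 33.3] 89.9 [0.1344 0.1425 0.1476]
scene 665 ((616.8601684570312, 52.03197479248047), (246.76031494140625, 15.295821189880371), 44.10995101928711)
scene 1548 ((588.4051513671875, 254.29486083984375), (189.29571533203125, 92.66666412353516), 0.7013415098190308)
top 787 ((615.065673828125, 51.95841979980469), (248.30368041992188, 12.343469619750977), 44.418460845947266)
top 2665 ((588.5146484375, 254.37435913085938), (158.69252014160156, 91.10753631591797), 0.04768607020378113)
t 18.63 tcp [0.5871 0.2612 0.3286] yaw 92.01 shift [ 0.0984 -0.3179 -0.0021] spin 0.01 F [-0.2 -0.8 -0.4] T [ 0.01 -0.01 -0.02] gap 0.0852 tilt [-0.0236  0.0085] q [0.29 0.48 0.53 1.64 0.01 0.25]
```

View pics/top_e.png

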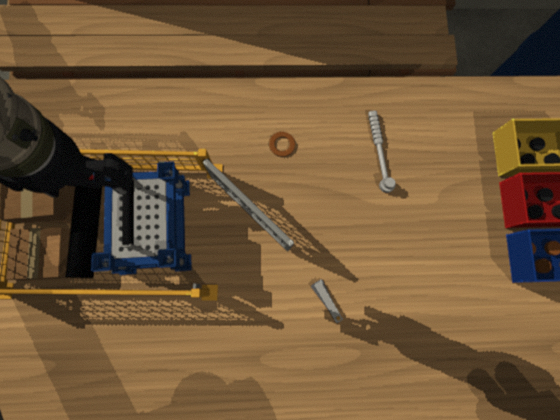

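The top view shows the frame seated over the base at about (145,220). The washer (282,144), wrench (381,150) and feeler (327,299) have not moved, and the gate is still open from (207,163) to (290,245). Next I shut the fingers and go to the outer side of the gate.

```bash
python3 -m inch '[[[0,-0.03,0],0],[[0,-0.07,0],0],[[0,-0.105,0],0],[[0,-0.14,0],0],[[0,-0.16,0],0]]' 1 60 >/dev/null
python3 -m inch '[[[0,-0.03,0],0],[[0,-0.06,0],0],[[0,-0.09,0],0],[[0,-0.12,0],0],[[0,-0.125,0],0]]'
python3 to.py 0.61 -0.03 0.09 92
```

```text
clock: 19.47
tcp_pos: [0.5952, -0.031, 0.3221]
orientation: [-0.015, -0.014, 1.0, 0.004]
wrist_force: [-0.0, -0.4, 0.1]
finger_gap: 0.0
t 19.47 tcp [ 0.5952 -0.031   0.3221] yaw 91.64 shift [-0.0218 -0.0011  0.2316] spin -0.36 F [-0.  -0.4  0.1] T [ 0.   -0.07 -0.01] gap 0.0 tilt [-0.0304  0.0066] q [-0.19  0.38  0.37  1.58  0.   -0.22]
```

```bash
python3 -m inch '[[[-0.022,-0.005,0],0],[[-0.022,-0.005,0.03],0],[[-0.022,-0.005,0.06],0],[[-0.022,-0.005,0.09],0],[[-0.022,-0.005,0.1],0]]' >/dev/null
python3 -m inch '[[[0,0,0.03],0],[[0,0,0.06],0],[[0,0,0.09],0],[[0,0,0.12],0],[[0,0,0.125],0]]'
python3 to.py 0.584 -0.009 0.088 92
```

```text
clock: 20.3
tcp_pos: [0.6021, -0.0315, 0.0852]
orientation: [-0.024, -0.015, 1.0, 0.006]
wrist_force: [-1.1, 0.4, 0.1]
finger_gap: 0.0002
t 20.3 tcp [ 0.6021 -0.0315  0.0852] yaw 91.66 shift [ 0.0176  0.023  -0.0017] spin -0.34 F [-1.1  0.4  0.1] T [-0.1   0.01 -0.02] gap 0.0002 tilt [-0.0491  0.0104] q [-0.19  0.48 -0.07  1.07  0.   -0.22]
```

```bash
python3 -m inch '[[[0.009,0.011,0],0],[[0.018,0.022,0],0],[[0.029,0.033,0],0],[[0.04,0.044,0],0],[[0.05,0.056,0],0]]'
python3 to.py 0.528 0.066 0.088 92
python3 -m inch '[[[0.008,0.012,0],0],[[0.015,0.025,0],0],[[0.021,0.037,0],0],[[0.021,0.037,0],0]]'
python3 to.py 0.516 0.1 0.088 92
```

```text
clock: 20.72
tcp_pos: [0.5511, 0.0235, 0.0899]
orientation: [-0.024, -0.015, 1.0, 0.005]
wrist_force: [-0.1, -0.1, -0.5]
finger_gap: 0.0001
t 20.72 tcp [0.5511 0.0235 0.0899] yaw 91.66 shift [0.0217 0.0432 0.0034] spin -0.34 F [-0.1 -0.1 -0.5] T [ 0.01 -0.23  0.01] gap 0.0001 tilt [-0.0473  0.0101] q [-0.11  0.39 -0.21  1.03  0.01 -0.14]
clock: 21.05
tcp_pos: [0.5278, 0.0622, 0.092]
orientation: [-0.024, -0.016, 1.0, 0.006]
wrist_force: [0.1, 0.4, -0.0]
finger_gap: -0.0002
t 21.05 tcp [0.5278 0.0622 0.092 ] yaw 91.8 shift [0.0104 0.0381 0.005 ] spin -0.2 F [ 0.1  0.4 -0. ] T [0.01 0.01 0.  ] gap -0.0002 tilt [-0.0477  0.0109] q [-0.04  0.35 -0.26  1.01  0.01 -0.07]
```

```bash
python3 -m inch '[[[0.004,0.012,0.002],0],[[0.008,0.023,0.004],0],[[0.01,0.034,0.005],0],[[0.01,0.034,0.005],0]]'
cat > gate.py <<'E'
from h import *
import sys
o=grab(("scene","top"));pickle.dump(o,open("og.pkl","wb"))
for n in o:
    cv2.imwrite(f"pics/{n}_{sys.argv[1]}.png",o[n]["image"][...,::-1])
    c=o[n];W=world(c);hsv=cv2.cvtColor(c["image"],cv2.COLOR_RGB2HSV);z=W[...,2];y=W[...,1]
    m=(z>.113)&(z<.132)&(hsv[...,1]<90)&(y>-.1)&(y<.165)&(W[...,0]>.3)&(W[...,0]<.75)&(hsv[...,2]>60)
    k,l,st,ce=cv2.connectedComponentsWithStats(m.astype(np.uint8))
    for i in range(1,k):
        if st[i,4]>60:
            p=W[l==i];print(n,st[i,4],ce[i].round(),cv2.minAreaRect((p[:,:2]*1000).astype(np.float32)),"line deg",np.degrees(np.arctan(np.polyfit(p[:,0],p[:,1],1)[0])).round(2))
E
python3 gate.py g1; python3 to.py 0.516 0.11 0.088 92
```

```text
clock: 21.38
tcp_pos: [0.5157, 0.0976, 0.0876]
orientation: [-0.024, -0.017, 1.0, 0.006]
wrist_force: [-0.6, -0.2, -0.9]
finger_gap: 0.0004
scene 334 [341. 226.] ((607.64208984375, 130.1962890625), (181.8719940185547, 12.664182662963867), 5.470186233520508) line deg 5.29
t 21.48 tcp [0.5164 0.0962 0.0877] yaw 91.86 shift [-0.      0.0138 -0.0001] spin -0.14 F [-0.1 -0.2  0.5] T [-0.04 -0.01 -0.04] gap 0.0001 tilt [-0.0481  0.0107] q [ 0.02  0.34 -0.28  1.    0.01 -0.01]
```

The gate line is now at 5.3°, and parallel to the cage is about 2°. Pushing the rest slowly against the stop.

```bash
python3 -m inch '[[[0,0.004,0],0],[[0,0.008,0],0],[[0,0.01,0],0],[[0,0.01,0],0]]'|grep -v gap
python3 -m inch '[[[0,0.002,0],0],[[0,0.003,0],0],[[0,0.003,0],0]]'|grep force
python3 to.py 0.516 0.11 0.088 92
python3 gate.py g2
```

```text
clock: 21.82
tcp_pos: [0.5161, 0.1065, 0.0878]
orientation: [-0.024, -0.016, 1.0, 0.006]
wrist_force: [0.5, 0.4, -0.6]
wrist_force: [0.6, -0.3, 0.3]
t 22.07 tcp [0.516  0.1096 0.0878] yaw 91.88 shift [ 0.      0.0004 -0.0002] spin -0.12 F [ 0.6 -0.3  0.3] T [ 0.   -0.07 -0.02] gap 0.0001 tilt [-0.0483  0.0109] q [ 0.05  0.35 -0.27  1.    0.01  0.02]
scene 316 [342. 227.] ((610.0791015625, 134.253662109375), (178.54995727539062, 12.501108169555664), 2.948575258255005) line deg 2.93
```

```bash
for i in 1 2; do python3 -m inch '[[[0,0.001,0],0],[[0,0.002,0],0],[[0,0.002,0],0]]'|grep -E "force|tcp"; done
python3 -m inch '[[[0,0.001,0],0],[[0,0.002,0],0],[[0,0.002,0],0]]'|grep -E "force|tcp"
python3 gate.py g3
```

```text
tcp_pos: [0.516, 0.1116, 0.0879]
wrist_force: [0.0, 0.0, -0.2]
tcp_pos: [0.5159, 0.1138, 0.0879]
wrist_force: [0.2, 0.2, -0.1]
tcp_pos: [0.5158, 0.116, 0.0879]
wrist_force: [-0.3, -0.2, 0.2]
scene 311 [344. 227.] ((608.2373657226562, 137.39218139648438), (181.2027587890625, 12.309126853942871), 1.0900083780288696) line deg 0.83
```

No stop yet. The cage rail runs at 88.4°, so shut is at about -1.6°. Continuing.

```bash
python3 -m inch '[[[0,0.002,0],0],[[0,0.004,0],0],[[0,0.005,0],0],[[0,0.005,0],0]]'|grep -E "force|tcp"
python3 -m inch '[[[0,0.001,0],0],[[0,0.003,0],0],[[0,0.003,0],0]]'|grep -E "force|tcp"
python3 -m inch '[[[0,0.001,0],0],[[0,0.002,0],0],[[0,0.002,0],0]]'|grep -E "force|tcp"
python3 gate.py g4
```

```text
tcp_pos: [0.5158, 0.1213, 0.088]
wrist_force: [-1.1, 0.1, 0.1]
tcp_pos: [0.5158, 0.1247, 0.0881]
wrist_force: [-0.9, 0.2, 0.3]
tcp_pos: [0.5158, 0.1267, 0.0881]
wrist_force: [0.4, -0.6, -0.6]
scene 301 [346. 227.] ((607.990966796875, 143.15310668945312), (12.171042442321777, 178.91268920898438), 87.7995834350586) line deg -2.36
```

```bash
python3 -m inch '[[[0,0.001,0],0],[[0,0.002,0],0],[[0,0.002,0],0]]'|grep -E "force|tcp"
python3 -m inch '[[[0,0.001,0],0],[[0,0.002,0],0],[[0,0.002,0],0]]'|grep -E "force|tcp"
python3 gate.py g5
python3 - <<'E'
from h import *
o=pickle.load(open("og.pkl","rb"))
for n in o:
    c=o[n];W=world(c);hsv=cv2.cvtColor(c["image"],cv2.COLOR_RGB2HSV);x,y,z=W[...,0],W[...,1],W[...,2]
    ye=cv2.inRange(hsv,(15,150,80),(32,255,255))>0
    for a,b,y0,y1 in((.42,.47,.18,.5),(.71,.76,.18,.5),(.40,.8,.53,.62)):
        m=ye&(z>.118)&(z<.128)&(x>a)&(x<b)&(y>y0)&(y<y1)
        if m.sum()>30:
            p=W[m]; f=np.polyfit(p[:,1],p[:,0],1) if y0<.5 else np.polyfit(p[:,0],p[:,1],1)
            print(n,a,m.sum(),"deg",np.degrees(np.arctan(f[0])).round(2),p.mean(0).round(3))
    m=ye&(z>.127)&(y<.2)&(y>.05)
    k,l,st,ce=cv2.connectedComponentsWithStats(m.astype(np.uint8))
    for i in range(1,k):
        if st[i,4]>8: print(n,"post",st[i,4],W[l==i].mean(0).round(4))
im=cv2.resize(o["top"]["image"][130:320,150:350],(800,600)[:1]*1+(760,),interpolation=cv2.INTER_CUBIC) if 0 else cv2.resize(o["top"]["image"][130:320,130:380],(750,570),interpolation=cv2.INTER_CUBIC)
cv2.imwrite("pics/g5crop.png",im[...,::-1])
E
```

```text
tcp_pos: [0.5157, 0.1268, 0.0881]
wrist_force: [0.4, -7.7, 0.5]
tcp_pos: [0.5157, 0.1267, 0.0882]
wrist_force: [-0.5, -10.0, 1.0]
scene 302 [346. 227.] ((609.6992797851562, 143.05654907226562), (12.001678466796875, 179.76495361328125), 87.86854553222656) line deg -2.37
scene 0.42 448 deg 2.3 [0.449 0.357 0.123]
scene 0.71 816 deg 2.09 [0.725 0.343 0.123]
scene 0.4 459 deg -1.99 [0.571 0.561 0.123]
scene post 48 [0.7179 0.1388 0.131 ]
top 0.42 223 deg 1.62 [0.45  0.449 0.125]
top 0.71 256 deg 1.65 [0.725 0.443 0.124]
top post 66 [0.712  0.1386 0.1372]
```

View pics/g5crop.png

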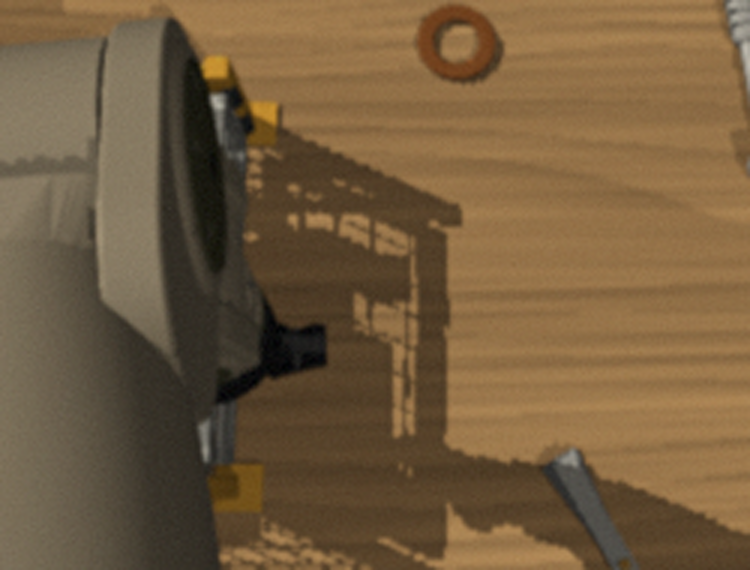

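The gate is on its stop: 10 N of contact force, no further motion, and a line at -2.4° against cage sides at about -2°. The crop shows it lying between the two yellow posts. Backing straight off, then up, for a final check.

```bash
python3 -m inch '[[[0,-0.005,0],0],[[0,-0.02,0],0],[[0,-0.045,0],0],[[0,-0.07,0],0],[[0,-0.08,0],0]]'|grep -E "force|tcp"
python3 -m inch '[[[0,-0.01,-0.03],0],[[0,-0.02,-0.065],0],[[0,-0.04,-0.1],0],[[0,-0.06,-0.13],0],[[0,-0.08,-0.15],0]]' >/dev/null
python3 -m inch '[[[0.03,-0.03,0],0],[[0.06,-0.06,0],0],[[0.09,-0.09,0],0],[[0.09,-0.12,0],0],[[0.09,-0.13,0],0]]'
python3 -m inch '[[[0,0,0],0],[[0,0,0],0]]' |grep force
python3 gate.py fin; python3 fr.py .145 fin2
```

```text
tcp_pos: [0.5184, 0.0449, 0.0879]
wrist_force: [-0.5, -0.8, -0.6]
clock: 25.8
tcp_pos: [0.4422, -0.1713, 0.2445]
orientation: [-0.021, -0.013, 1.0, 0.002]
wrist_force: [0.2, -1.0, 0.3]
finger_gap: 0.0001
wrist_force: [-0.1, 0.7, 0.3]
scene 382 [346. 220.] ((578.4805297851562, 144.26502990722656), (12.206445693969727, 243.4505157470703), 87.80905151367188) line deg -2.16
top 813 [199. 223.] ((576.452880859375, 144.54550170898438), (12.931230545043945, 242.08627319335938), 87.88831329345703) line deg -2.17
scene 108 [372. 192.] [505.3 201.8] [36.5 25.6] 1.3 [0.1338 0.1402 0.1469]
scene 108 [425. 194.] [502.  320.1] [36.  28.8] 2.5 [0.1338 0.1392 0.146 ]
scene 180 [379. 239.] [675.  205.5] [35.2 32.2] 1.5 [0.1339 0.1411 0.1473]
scene 200 [441. 242.] [670.8 326.7] [37.6 34. ] 0.0 [0.1344 0.141  0.1471]
top 86 [167. 173.] [673.2 206.2] [33.  31.3] 89.5 [0.1354 0.1449 0.1473]
top 152 [101. 173.] [669.9 325.3] [35.  31.8] 88.5 [0.1358 0.1439 0.1478]
top 202 [166. 257.] [505.1 201. ] [32.  34.2] 0.4 [0.135  0.1428 0.1474]
top 124 [100. 262.] [500.2 320.4] [33.5 33.2] 89.0 [0.1349 0.145  0.1485]
```

View pics/top_fin.png

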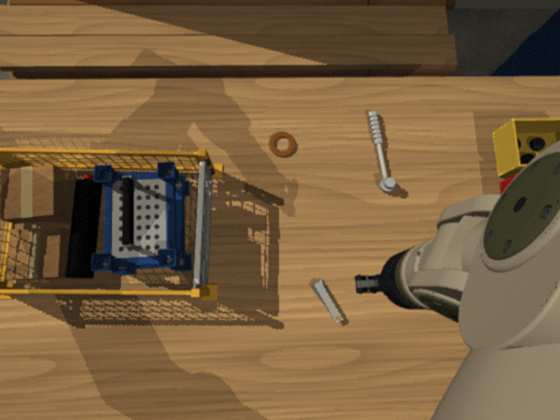

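View pics/scene_fin.png

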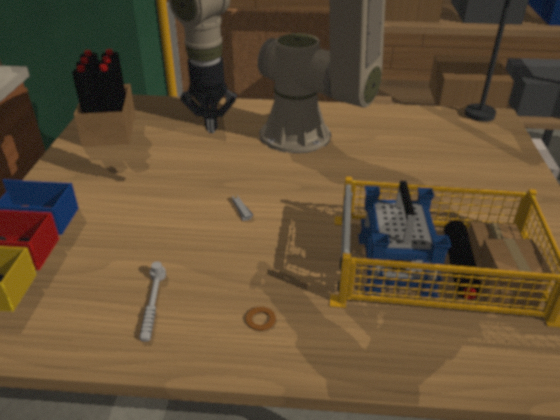

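In both views the gate lies shut between the posts, from (207,165) to (200,288) in the top view. The frame is seated at about (145,220), and the washer, wrench and feeler have not moved. The robot is clear of everything, so I'm handing in.

```bash
python3 -c "
from workcell import env
print(env.get_state()['clock']); print(env.hand_in())"
```

```text
26.1667
the job is handed in; nothing more can be done
None
```

The frame is stacked on the base and the gate is shut. I handed the job in at 26.2 s of the 67 s allowed.

- **Frame:** I lowered it in hand and let go only once the posts were down. The last check reads the frame's cup lips at 0.146–0.1485 m, against 0.147 m expected fully home. They sit within about 1–2 mm of the base cups and look level.
- **Gate:** I pushed it until it stopped moving at about 10 N. After I backed off it reads -2.2°, against the cage sides at about -1.6° to -2.3°, so it stayed shut.
- **Loose items:** The washer, wrench and feeler gauges are where they were in the first pictures. The bearing is hidden under the frame, so I could not check it after stacking. It was clear of the frame on the way down, and the contact force at seating was small.
- **Tilt on the way:** The tool picked up about 1–3° of tilt from repeated moves, and the frame pivoted slightly in the pads. I trimmed it to about 1° before lowering, and the frame levelled as the posts went home.

I viewed 10 pictures in all.

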